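Lock the bar into its sloping holder

TASK

Put the steel bar away in the sloping bar holder: line the lock collar's gap up with the slot, push the bar down past the sprung jaw until it lies fully home in the fork clip and saddle with the jaw closed over it, then turn the collar round so that its lever lines up with the white-tipped index post, the locked mark. Leave the other things on the bench where they are.

Things in the scene. Friction and masses are not known exactly. Their poses are not given: they have to be found in the camera images.
- holder: Sloping bar holder fixed to the bench, 280 mm wide along its y. Origin: centre of its underside; x horizontal to its back, z up. Its blue deck rises to the back at 28 deg; its slots open out of the slope along m = (-0.469, 0, 0.883) in this frame. Clip with sprung jaw at y -77 to -48 mm, U saddle at y 40 to 52, lock collar at y 57 to 73; nothing between clip and saddle.
- seat (a point): Where the seated bar's middle belongs: (0, 0, 110 mm) in the holder's frame. The seated bar's axis (SEAT line) runs through it along the holder's y. Slots are 26 mm wide here, with flared mouths that end 35 mm out along m. The deck lies 40 mm below, along -m. Ignore this point's axes.
- lamp (a point): Middle of the work-light batten fixed to the holder above and behind the slots: box 27 mm in the holder's x, 346 mm in y, 30 mm high, on posts at y +-165 mm, centred (90, 0, 230 mm) in the holder's frame. A gripper pointing straight down over the slots hits it: come in along -m, tilted 28 deg.
- jaw (a joint): Sprung jaw of the clip: 23 mm dark steel finger across the mouth, pivoted 26 mm up the slope from the SEAT line and 26 mm out along m. 0 rad: closed. It swings inwards up to 1.5 rad as the bar is pushed down past it (about 5 N) and springs back to 0 above the seated bar.
- collar (a joint): Lock collar: C-ring (radii 17 and 30 mm) turning on the SEAT line, with a lever. 0 rad: gap faces out along m, the bar can pass (within 0.1 rad), lever leans 60 deg from m to the front. Grows as the lever goes up and over to the back. Locked mark 1.75: lever in line with the white-tipped index post, 40 deg behind m. Range -0.3 to 2.2, no stop or click at the mark; stays where left.
- collar_pin (a point): Grip point on the crank pin at the end of the collar's lever, 100 mm along the holder's y, 62 mm from the SEAT line. The pin is round, 14 mm in diameter, parallel to the holder's y, free from y 72 to 125 mm; it may roll in the grip while led round its arc (about 3 N).
- bar: Plain round steel bar, 200 mm long, 22 mm in diameter, with a 32 mm diameter head 12 mm long at each end; about 0.45 kg. Origin at its middle, on its axis; its y runs along the bar. Either end may go either way.
- rest: Wooden V-rest fixed to the bench; the bar lies on it at the start along its y, bar axis 56 mm above the bench. Origin: centre of the underside. Base 75 x 125 x 20 mm; two V uprights (40 mm wide, 12 thick, up to 62 high) at y +-52 mm; the bar is free for fingers between them.
- spray: Bystander, to be left alone: aerosol can, 62 mm across, 170 mm tall. Origin: centre of its underside.
- jar: Bystander, to be left alone: glass jar with a steel lid, 56 mm across, 75 mm tall. Origin: centre of its underside.
- wrench: Bystander, to be left alone: open-ended wrench lying flat, 170 mm long, along its own x. Origin near its middle.
- driver: Bystander, to be left alone: screwdriver lying flat, 180 mm long, along its own x. Origin near its middle.
- tote: Bystander, to be left alone: open blue plastic parts tote, 100 x 140 x 60 mm. Origin: centre of its underside.
- carton: Bystander, to be left alone: cardboard carton, 90 x 70 x 60 mm. Origin: centre of its underside.
- spool: Bystander, to be left alone: dark steel flanged spool standing on end, 80 mm across, 54 mm tall. Origin: centre of its underside.
Things that resemble listed ones, but are neither listed nor needed, are in the scene too. What is shaped like the bar but black is not meant.

How it is judged (in metres and radians):
On the way, in this order (a step that is already met when the one before it is completed fails the run):
1. the bar is home in the fork clip and saddle, with the jaw closed over it (x of bar in the frame of holder between -0.007 and 0.007 m and y of bar in the frame of holder between -0.014 and 0.014 m and z of bar in the frame of holder between 0.103 and 0.117 m and angle between the y axis of bar and the y axis of holder, either way round below 0.06 rad and value of joint jaw below 0.15 rad), for 0.2 s.
2. the collar is turned to its locked mark, with the bar home (all of step 1 and value of joint collar between 1.63 and 1.87 rad), for 0.2 s.
At the end, for the whole second after the job is handed in: The bar lies at rest on the SEAT line (its middle within 7 mm in the holder's x and z, within 14 mm along it, parallel within 0.06 rad), the jaw is closed over it (below 0.15 rad) and the collar stands still at its locked mark, 1.75 rad within 0.12 rad (all of step 2 and linear speed of bar below 0.02 m/s and velocity of joint collar between -0.05 and 0.05 rad/s); the robot touches nothing.
It fails at once if a bystander (spray can, jar, wrench, screwdriver, tote, carton, spool) is moved by more than 30 mm (distance of any of spray, jar, wrench, driver, tote, carton, spool from where it was at the start of the episode above 0.03 m).
It also fails if it takes over 72 s, if anything falls off the work surface, if the arm or the gripper's body presses on something with over 40 N, if the wrist force passes 120 N, or if a joint passes its speed limit or range.

ROBOT

A 6-joint arm with a two-finger parallel gripper is mounted at the origin on the work surface. World frame = base frame: x ahead of the robot, y to its left, z up, the work surface at z = 0. Lengths are in mm, angles in rad, forces in N, time in s.
With the tool pointing down it reaches from about 300 to 775 mm from the base axis. Payload 14.6 kg.
Tool frame: the origin (TCP) lies between the finger pads; the fingertips stand manip.nose_length ahead of it and the grasp point (between the pads) lies 11 mm behind it (manip.nose_length is the distance from the TCP to the fingertips, in mm); z points along the fingers, y is the line along which they close (so a half turn about z gives the same grasp; the last joint's range is limited). The gripper opens to 94 mm and grips with 3 to 60 N. Pads are 16 mm wide; open, the fingers measure 119 mm over their backs; the gripper's body (75 mm by 177 mm) begins 78 mm behind the grasp point.
Start: joints at [1.233, 0.3, 1.521, -0, 1.321, -0.067], TCP at [147.124, 529.947, 213.446] pointing down, gripper open.
Joint ranges: [-3.03, 3.03], [-0.79, 2.21], [0.23, 2.52], [-1.04, 4.18], [0, 3.07], [-2.55, 2.55]. Speed limits (rad/s): [2.22, 2.22, 2.57, 3.14, 3.14, 3.14].

INTERFACE

Orientations are given as [roll, pitch, yaw] about the fixed x, y, z axes, in that order (R = Rz(yaw) Ry(pitch) Rx(roll)).
In Python, from cell import manip, cams, job gives the robot as it stands.
- The arm moves only by the tool jog_arm, never from a script. Its argument "commands" is a list of rows, each an object of numbers: "dx", "dy", "dz": the shift along the tool's x, y, z each as a share of 40 mm, from -1 to 1; "ax", "ay", "az": the turn, a rotation vector about the tool's x, y, z each as a share of 10 degrees, from -1 to 1; "gripper": the closure, from 0 (fully open) to 1 (shut). A call has 1 to 10 rows; each row shifts and turns the commanded pose from where the row before left it, along the tool's axes as they then stand; what a row does not reach is not made up. A row lasts 1/8 s, in which the tool goes at most 62.5 mm and 10.7 degrees, less where a joint would pass 70% of its speed; a pose out of reach is approached as far as the arm can. A call with a number of a shift or a turn outside -1 to 1 is refused whole. A call with a gripper value outside its range is refused whole. The fingers move at their own pace and stop on an object; "squeeze" is the grip in N (left out, the last holds). Time passes only in rows, so rows that do not move let the fingers close. It gives the time, the measured TCP pose, the force, the opening and the grip force at its end, in the units of the state.
- manip.read_state(): the state, without advancing time (a new reading comes with each control period).
- cams.camera(name): name is "side" or "top" or "wrist"; returns a dict with "image" (400x640x3 uint8, red, green, blue), "fx", "fy", "cx", "cy" (pixels), "world_to_cam" (4x4, takes a point from world to camera coordinates). Camera axes: x right, y down, z forward; pixel columns grow to the right and rows downward; lengths in mm; the calibration is good to about 2 mm. A picture is of the moment at which its call begins. There is no depth.
- job.sign_off(): hands the job in; it is judged then, once.
The state is a dict: "clock": time; "joints": joint angles; "qd": joint speeds; "effort": joint torques, N m; "eef_pos": TCP position; "eef_rot": TCP orientation; "wrist_force": force on the tool from outside, world axes, zero at the start; "moment": the same for the moment, N m; "finger_gap": finger opening in mm; "finger_force": force on a finger pad.
Only numpy, scipy, OpenCV 4.12 (cv2) and the standard library are available. Lean on these libraries where they do the work, as an engineer would, in place of code of your own. Each camera call takes 0.05 s, during which the arm holds its last target. There are 200 camera calls.

## Working session

There is one attempt and no reset: what is moved stays moved. The work goes in short steps, Python scripts to look and compute and a tool call to move; the robot and the scene stay as the last step left them, time stands still between calls to the robot, and variables do not carry over. Pictures are saved under pics/ and viewed, at most 10 in all, crops included, and the job is handed in when it is done.

Besides the shell and the picture viewer there is one more tool, called after "Emit:" in YAML: its name, and indented under it one key for each argument. jog_arm: Moves the arm, as the interface text tells. Shift numbers are shares of 40 mm and turn numbers shares of 10 degrees, none past 1 either way. Its arguments: {"type":"object","properties":{"commands":{"type":"array"},"squeeze":{"type":"number"}},"required":["commands"]}

```bash
mkdir -p pics; ls
python3 - <<'E'
from cell import manip,cams
import cv2,numpy as np
print(manip.nose_length, manip.read_state())
for n in("side","top"):
    c=cams.camera(n); cv2.imwrite(f"pics/{n}0.png",c["image"][:,:,::-1])
    print(n,c["fx"],c["cx"],c["cy"],np.round(c["world_to_cam"],4).tolist())
    np.savez(f"{n}0.npz",**c)
E
```

```text
pics
8.0 {'clock': 0.0, 'joints': array([ 1.23341574e+00,  3.00460700e-01,  1.52158659e+00, -2.01381049e-05,
        1.32070150e+00, -6.66048749e-02]), 'qd': array([ 0.00030638, -0.00043825,  0.00175975, -0.0003    , -0.00091623,
        0.0023836 ]), 'effort': array([ 2.68222779e-03, -5.31811595e+01, -3.52730584e+01,  7.09373178e-02,
        2.44394486e-02, -8.52377752e-05]), 'eef_pos': array([147.0385804 , 529.71426088, 212.8897003 ]), 'eef_rot': array([-3.14043778e+00, -5.74852730e-05,  2.87082191e+00]), 'wrist_force': array([-0.34557383, -0.17376895, -0.6174529 ]), 'moment': array([ 0.0130332 , -0.01625769, -0.01817009]), 'finger_force': 0.0, 'finger_gap': 94.26860042127592}
side 368.88431780633823 321.6829559286253 196.6997327842897 [[0.9894, -0.1443, 0.0159, -532.8848], [-0.0798, -0.6317, -0.7711, 174.6016], [0.1213, 0.7616, -0.6366, 943.8762], [0.0, 0.0, 0.0, 1.0]]
top 503.208457746672 321.6847577745787 201.70495443418216 [[0.0215, -0.9997, -0.0066, -3.6607], [-0.9847, -0.0201, -0.1732, 523.9407], [0.1731, 0.0103, -0.9849, 1495.6298], [0.0, 0.0, 0.0, 1.0]]
```

View pics/side0.png

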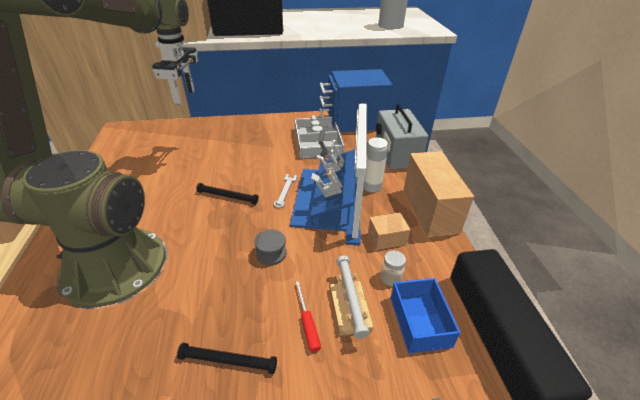

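View pics/top0.png

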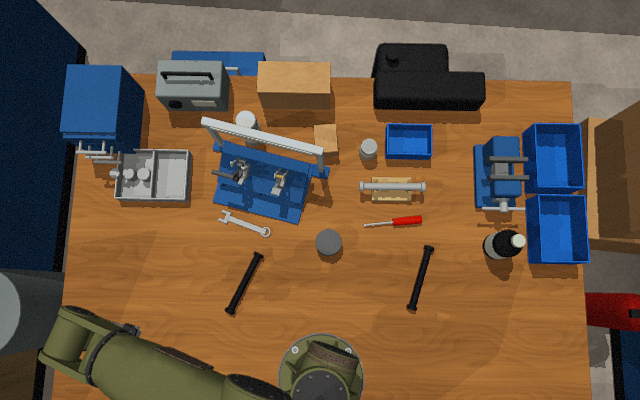

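Side: holder around (330,190), bar from (343,262) to (361,330). Top: holder around (265,175), bar from (361,187) to (424,187), with the tools around them as bystanders.

Run:
```python
import cv2,numpy as np
t=np.load("top0.npz")["image"][:,:,::-1]; s=np.load("side0.npz")["image"][:,:,::-1]
f=lambda im,x,y,w,h,k:cv2.resize(im[y:y+h,x:x+w],None,fx=k,fy=k,interpolation=cv2.INTER_CUBIC)
cv2.imwrite("pics/ct.png",f(t,195,108,140,120,5))
b=f(s,280,95,110,150,4)  # 440x600
c=f(s,320,245,60,100,6)  # 360x600
cv2.imwrite("pics/cs.png",np.hstack([b,c]))
```

```text
(no output)
```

View pics/ct.png

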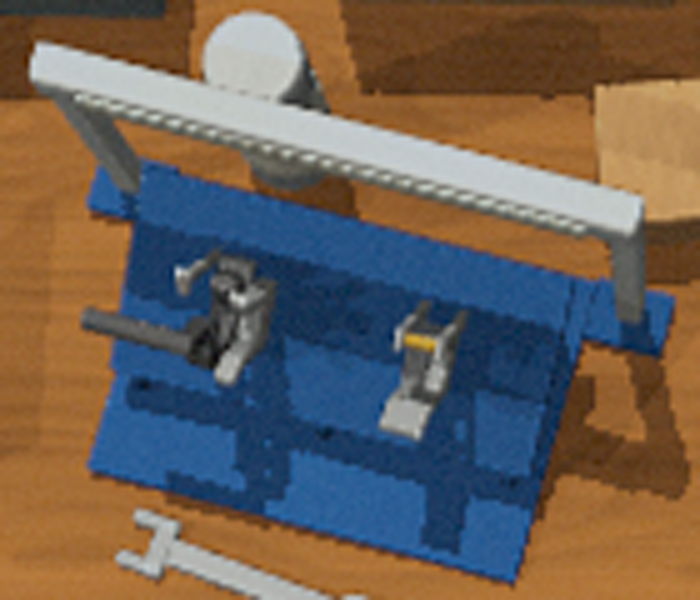

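View pics/cs.png

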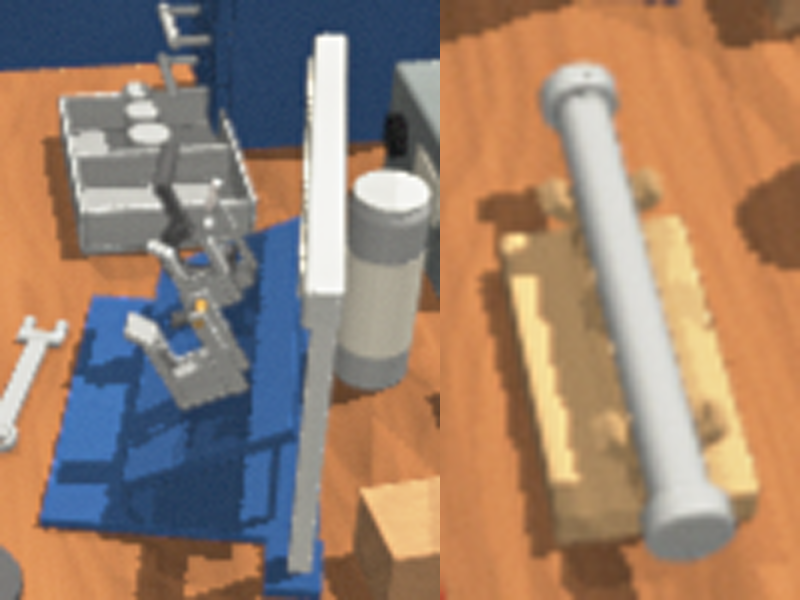

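Top crop: batten corners (38,43), (31,80), (643,198), (637,235); pin end (86,318); deck front corners (88,470), (515,582). Side crop: batten top corners (317,36), (347,36), (304,291), (346,292); pin end near (166,145). Bar heads at (580,88) and (690,530).

```bash
cat > h.py <<'E'
import numpy as np
from scipy.spatial.transform import Rotation as R
from scipy.optimize import least_squares
C={n:dict(np.load(n+"0.npz")) for n in("top","side")}
def proj(c,p):
    q=(c["world_to_cam"]@np.r_[p,1])[:3]; return np.array([c["fx"]*q[0]/q[2]+c["cx"],c["fy"]*q[1]/q[2]+c["cy"]])
def uncrop(x,y,ox,oy,k): return np.array([ox+(x+.5)/k-.5,oy+(y+.5)/k-.5])
T=lambda x,y:uncrop(x,y,195,108,5); S=lambda x,y:uncrop(x,y,280,95,4); B=lambda x,y:uncrop(x-440,y,320,245,6)
def H(h,p): return np.r_[h[:2],0]+R.from_euler("z",h[2]).apply(p)
m=np.array([-.469,0,.883]); s=np.array([.883,0,.469]); seat=np.array([0,0,110.])
E
cat > fit.py <<'E'
from h import *
ob=[("top",T(38,43),(103.5,173,245)),("top",T(31,80),(76.5,173,245)),("top",T(643,198),(103.5,-173,245)),("top",T(637,235),(76.5,-173,245)),
("side",S(317,36),(76.5,173,245)),("side",S(347,36),(103.5,173,245)),("side",S(304,291),(76.5,-173,245)),("side",S(346,292),(103.5,-173,245))]
f=lambda h:np.concatenate([proj(C[n],H(h,p))-u for n,u,p in ob])
r=least_squares(f,[550,100,-.2]); h=r.x; print("holder",h,np.round(r.fun.reshape(-1,2),1).tolist())
pin=lambda q,y=125:seat+62*(np.cos(np.pi/3-q)*m-np.sin(np.pi/3-q)*s)+[0,y,0]
for n,u in(("top",T(86,318)),("side",S(166,145))):
  print(n,u,[(q,np.round(proj(C[n],H(h,pin(q))),1).tolist()) for q in(-.3,0,.3,.6,.9,1.2)])
g=lambda v:np.concatenate([proj(C["top"],H([v[0],v[1],v[2]],[0,100,56]))-[361.5,187],proj(C["top"],H(v,[0,-100,56]))-[424,187],
 proj(C["side"],H(v,[0,-100,56]))-B(690,525),proj(C["side"],H(v,[0,94,56]))-B(580,92)])
r=least_squares(g,[500,-100,0]);print("bar",r.x,np.round(r.fun,1))
E
python3 fit.py
```

```text
holder [ 5.82333649e+02  1.94542075e+02 -2.40310768e-01] [[0.3, -1.2], [-1.2, 0.5], [0.9, -0.9], [-0.4, 1.0], [-0.9, -0.4], [0.4, 0.1], [-0.5, 0.2], [0.5, 0.7]]
top [211.8 171.2] [(-0.3, [213.7, 186.8]), (0, [212.1, 186.2]), (0.3, [211.1, 183.9]), (0.6, [210.7, 179.9]), (0.9, [211.0, 174.5]), (1.2, [212.0, 168.4])]
side [321.125 130.875] [(-0.3, [312.2, 150.5]), (0, [311.5, 145.7]), (0.3, [312.6, 140.8]), (0.6, [315.3, 136.5]), (0.9, [319.5, 133.1]), (1.2, [324.7, 131.0])]
bar [ 5.73457969e+02 -2.03932933e+02  1.13342040e-02] [-3.1 -0.7 -0.1 -0.2  0.1  1.8 -0.5  0.8]
```

Collar is at about 1.05 rad, so the pin points almost straight out along m. It needs turning back to 0 before the bar can go in. I'll plan the approach to the pin.

```bash
cat >> h.py <<'E'
h=np.array([582.3,194.5,-.2403])
Rh=R.from_euler("z",h[2])
def toolR(tilt=0,yaw=None):  # tool x along holder y, y along s, z along -m; tilt leans body further to front
    M=np.c_[[0,1,0],s,-m]; U=R.from_matrix(M)
    return (Rh if yaw is None else R.from_euler("z",yaw))*R.from_euler("y",-tilt)*U
down=lambda yaw:R.from_euler("z",yaw)*R.from_matrix(np.array([[0,1,0],[1,0,0],[0,0,-1.]]))
pin=lambda q,y=112:seat+62*(np.cos(np.pi/3-q)*m-np.sin(np.pi/3-q)*s)+[0,y,0]
def plan(Pg,Rt):
    "shares for in-place turn, then straight shift, to bring grasp point to world Pg"
    from cell import manip
    st=manip.read_state(); R0=R.from_euler("xyz",st["eef_rot"])
    rv=np.rad2deg((R0.inv()*Rt).as_rotvec())/10
    d=Rt.inv().apply(Pg+Rt.apply([0,0,11])-st["eef_pos"])/40
    print("turn rows-total",rv.round(2),"shift total (of 40mm)",d.round(2), "gap",round(st["finger_gap"],1),"t",round(st["clock"],2))
E
python3 - <<'E'
from h import *
plan(H(h,pin(1.05)+80*m),toolR())
# triangulate index post tip
def tri(a,b):
    f=lambda p:np.r_[proj(C["top"],p)-a,proj(C["side"],p)-b]
    r=least_squares(f,[580,260,150]);return Rh.inv().apply(r.x-[h[0],h[1],0]),r.fun
print(tri(T(183,273),S(217,184)))
print(tri(T(86,318),S(166,145)), pin(1.05,125))
E
```

```text
turn rows-total [-2.22 -2.15  8.64] shift total (of 40mm) [-2.75  9.89  4.89] gap 94.0 t 0.1
(array([ 11.95393773,  78.58531001, 163.9681075 ]), array([-0.00476292,  0.07413163,  0.07634324, -0.01828394]))
(array([-29.88942315, 122.51838574, 170.21402407]), array([-0.02062757,  0.46868701,  0.50004255, -0.12010317])) [-28.92446315 125.         164.82727452]
```

Emit:
jog_arm:
  commands:
    - {"ax":-0.25,"ay":-0.24,"az":0.96}
    - {"ax":-0.25,"ay":-0.24,"az":0.96}
    - {"ax":-0.25,"ay":-0.24,"az":0.96}
    - {"ax":-0.25,"ay":-0.24,"az":0.96}
    - {"ax":-0.25,"ay":-0.24,"az":0.96}
    - {"ax":-0.25,"ay":-0.24,"az":0.96}
    - {"ax":-0.25,"ay":-0.24,"az":0.96}
    - {"ax":-0.25,"ay":-0.24,"az":0.96}
    - {"ax":-0.25,"ay":-0.24,"az":0.96}
    - {}

```text
schema error: expected keys dx, dy, dz, ax, ay, az, gripper
```

Emit:
jog_arm:
  commands:
    - {"dx":-0.28,"dy":0.99,"dz":0.49}
    - {"dx":-0.28,"dy":0.99,"dz":0.49}
    - {"dx":-0.28,"dy":0.99,"dz":0.49}
    - {"dx":-0.28,"dy":0.99,"dz":0.49}
    - {"dx":-0.28,"dy":0.99,"dz":0.49}
    - {"dx":-0.28,"dy":0.99,"dz":0.49}
    - {"dx":-0.28,"dy":0.99,"dz":0.49}
    - {"dx":-0.28,"dy":0.99,"dz":0.49}
    - {"dx":-0.28,"dy":0.99,"dz":0.49}
    - {"dx":-0.28,"dy":0.99,"dz":0.49}

```text
schema error: expected keys dx, dy, dz, ax, ay, az, gripper
```

Run:
```python
from h import *
from cell import cams
import cv2
plan(H(h,pin(1.05)+80*m),toolR())
c=cams.camera("wrist"); np.savez("wrist1.npz",**c)
im=c["image"][:,:,::-1].copy()
cv2.imwrite("pics/w1.png",im)
for p in [pin(1.05,125),pin(1.05,72),seat,(76.5,173,245)]: print(proj(c,H(h,np.array(p,float))).round(1))
```

```text
turn rows-total [-2.22 -2.15  8.64] shift total (of 40mm) [-2.75  9.89  4.89] gap 94.0 t 0.1
[251.2 599. ]
[206.9 599.7]
[173.8 551.2]
[288.8 794.6]
```

View pics/w1.png

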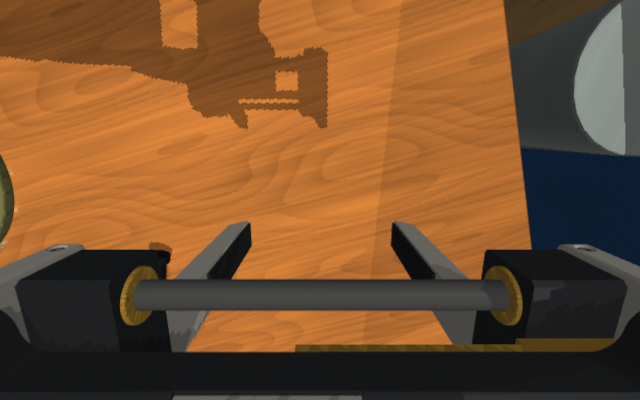

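The rows were refused because every key is required, so that picture only shows the start view: fingers at about (235,240) and (400,240).

Emit:
jog_arm:
  commands:
    - {"dx":0,"dy":0,"dz":0,"ax":-0.25,"ay":-0.24,"az":0.96,"gripper":0}
    - {"dx":0,"dy":0,"dz":0,"ax":-0.25,"ay":-0.24,"az":0.96,"gripper":0}
    - {"dx":0,"dy":0,"dz":0,"ax":-0.25,"ay":-0.24,"az":0.96,"gripper":0}
    - {"dx":0,"dy":0,"dz":0,"ax":-0.25,"ay":-0.24,"az":0.96,"gripper":0}
    - {"dx":0,"dy":0,"dz":0,"ax":-0.25,"ay":-0.24,"az":0.96,"gripper":0}
    - {"dx":0,"dy":0,"dz":0,"ax":-0.25,"ay":-0.24,"az":0.96,"gripper":0}
    - {"dx":0,"dy":0,"dz":0,"ax":-0.25,"ay":-0.24,"az":0.96,"gripper":0}
    - {"dx":0,"dy":0,"dz":0,"ax":-0.25,"ay":-0.24,"az":0.96,"gripper":0}
    - {"dx":0,"dy":0,"dz":0,"ax":-0.25,"ay":-0.24,"az":0.96,"gripper":0}

```text
clock: 1.27
eef_pos: [147.0, 529.8, 213.3]
eef_rot: [2.647, -0.004, 1.324]
wrist_force: [-0.5, 0.5, 0.2]
finger_gap: 93.9
finger_force: 0.0
```

Emit:
jog_arm:
  commands:
    - {"dx":-0.28,"dy":0.99,"dz":0.49,"ax":0,"ay":0,"az":0,"gripper":0}
    - {"dx":-0.28,"dy":0.99,"dz":0.49,"ax":0,"ay":0,"az":0,"gripper":0}
    - {"dx":-0.28,"dy":0.99,"dz":0.49,"ax":0,"ay":0,"az":0,"gripper":0}
    - {"dx":-0.28,"dy":0.99,"dz":0.49,"ax":0,"ay":0,"az":0,"gripper":0}
    - {"dx":-0.28,"dy":0.99,"dz":0.49,"ax":0,"ay":0,"az":0,"gripper":0}
    - {"dx":-0.28,"dy":0.99,"dz":0.49,"ax":0,"ay":0,"az":0,"gripper":0}
    - {"dx":-0.28,"dy":0.99,"dz":0.49,"ax":0,"ay":0,"az":0,"gripper":0}
    - {"dx":-0.28,"dy":0.99,"dz":0.49,"ax":0,"ay":0,"az":0,"gripper":0}
    - {"dx":-0.28,"dy":0.99,"dz":0.49,"ax":0,"ay":0,"az":0,"gripper":0}
    - {"dx":0,"dy":0,"dz":0,"ax":0,"ay":0,"az":0,"gripper":0}

```text
clock: 2.52
eef_pos: [510.7, 335.2, 226.0]
eef_rot: [2.649, -0.002, 1.326]
wrist_force: [-0.1, 0.4, 0.2]
finger_gap: 93.9
finger_force: 0.0
```

Run:
```python
from h import *
from cell import cams,manip
import cv2
plan(H(h,pin(1.05)+80*m),toolR())
c=cams.camera("wrist"); np.savez("wrist1.npz",**c)
cv2.imwrite("pics/w2.png",c["image"][:,:,::-1])
for p in [pin(1.05,125),pin(1.05,72),seat,(76.5,173,245),(12,79,164)]: print(proj(c,H(h,np.array(p,float))).round(1))
print(manip.read_state()["joints"].round(2))
```

```text
turn rows-total [ 0.03 -0.   -0.03] shift total (of 40mm) [-0.19  0.92  0.5 ] gap 93.9 t 2.52
[359.4 198.8]
[357.9 251.2]
[349.8 284.3]
[522.1 147.6]
[389.7 237. ]
[ 0.69  0.28  1.59 -0.46  1.01  1.13]
```

View pics/w2.png

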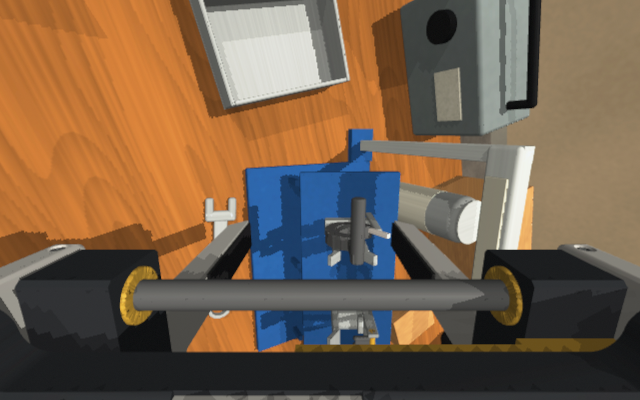

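The wrist view agrees with the fit to within 2 px: pin end (358,199), index tip (388,236). I'll go down onto the pin and close.

Emit:
jog_arm:
  commands:
    - {"dx":-0.19,"dy":0.9,"dz":0.5,"ax":0.03,"ay":0,"az":-0.03,"gripper":0}
    - {"dx":0,"dy":0,"dz":0.5,"ax":0,"ay":0,"az":0,"gripper":0.3}
    - {"dx":0,"dy":0,"dz":0.5,"ax":0,"ay":0,"az":0,"gripper":0.3}
    - {"dx":0,"dy":0,"dz":0.5,"ax":0,"ay":0,"az":0,"gripper":0.3}
    - {"dx":0,"dy":0,"dz":0.5,"ax":0,"ay":0,"az":0,"gripper":0.3}
    - {"dx":0,"dy":0,"dz":0,"ax":0,"ay":0,"az":0,"gripper":0.3}

```text
clock: 3.32
eef_pos: [583.4, 310.7, 153.1]
eef_rot: [2.656, 0.002, 1.334]
wrist_force: [-0.7, -0.0, 0.7]
finger_gap: 65.6
finger_force: 0.0
```

Run:
```python
from h import *
plan(H(h,pin(1.05)),toolR())
```

```text
turn rows-total [-0.01 -0.    0.02] shift total (of 40mm) [-0.03  0.09 -0.01] gap 65.6 t 3.33
```

Emit:
jog_arm:
  commands:
    - {"dx":0,"dy":0.07,"dz":0,"ax":0,"ay":0,"az":0,"gripper":0.6}
    - {"dx":0,"dy":0,"dz":0,"ax":0,"ay":0,"az":0,"gripper":0.75}
    - {"dx":0,"dy":0,"dz":0,"ax":0,"ay":0,"az":0,"gripper":1}
    - {"dx":0,"dy":0,"dz":0,"ax":0,"ay":0,"az":0,"gripper":1}
    - {"dx":0,"dy":0,"dz":0,"ax":0,"ay":0,"az":0,"gripper":1}
  squeeze: 15

```text
clock: 3.95
eef_pos: [586.0, 310.5, 156.5]
eef_rot: [2.654, -0.0, 1.334]
wrist_force: [-1.3, -0.3, 0.5]
finger_gap: 19.5
finger_force: 0.0
```

Run:
```python
from h import *
from cell import manip
st=manip.read_state();R0=R.from_euler("xyz",st["eef_rot"]);g=Rh.inv().apply(st["eef_pos"]-R0.apply([0,0,11])-[h[0],h[1],0])-seat
a,b=g@m,g@s; print("gap",st["finger_gap"],"m,s,y",a,b,g[1],"r",np.hypot(a,b),"q",np.pi/3+np.arctan2(b,a))
n=10; P=[pin(q) for q in np.linspace(1.05,0,n+1)]
for i in range(n): d=P[i+1]-P[i]; print(round(d@s/40,2),round(-d@m/40,2))
```

```text
gap 19.54089518353228 m,s,y 63.3804775456711 0.5887371833448225 113.55038169373434 r 63.383211857623394 q 1.0564862197912224
-0.16 0.01
-0.16 0.03
-0.16 0.04
-0.15 0.06
-0.15 0.07
-0.14 0.09
-0.13 0.1
-0.12 0.11
-0.1 0.13
-0.09 0.14
```

Emit:
jog_arm:
  commands:
    - {"dx":0,"dy":0,"dz":0,"ax":0,"ay":0,"az":0,"gripper":1}
    - {"dx":0,"dy":0,"dz":0.03,"ax":0,"ay":0,"az":0,"gripper":1}
    - {"dx":0,"dy":0,"dz":0,"ax":0,"ay":0,"az":0,"gripper":1}
    - {"dx":0,"dy":-0.16,"dz":0.01,"ax":0,"ay":0,"az":0,"gripper":1}
    - {"dx":0,"dy":-0.16,"dz":0.03,"ax":0,"ay":0,"az":0,"gripper":1}
    - {"dx":0,"dy":-0.16,"dz":0.04,"ax":0,"ay":0,"az":0,"gripper":1}
    - {"dx":0,"dy":-0.15,"dz":0.06,"ax":0,"ay":0,"az":0,"gripper":1}
    - {"dx":0,"dy":-0.15,"dz":0.07,"ax":0,"ay":0,"az":0,"gripper":1}

```text
clock: 4.95
eef_pos: [563.9, 316.2, 133.7]
eef_rot: [2.653, -0.002, 1.334]
wrist_force: [4.5, 1.8, 3.6]
finger_gap: 13.6
finger_force: 15.0
```

```bash
cat > g.py <<'E'
from h import *
from cell import manip
st=manip.read_state();R0=R.from_euler("xyz",st["eef_rot"]);g=Rh.inv().apply(st["eef_pos"]-R0.apply([0,0,11])-[h[0],h[1],0])-seat
a,b=g@m,g@s; print("gap",st["finger_gap"],"m,s,y",a,b,g[1],"r",np.hypot(a,b),"q",np.pi/3+np.arctan2(b,a),"F m,s,y",[round(float(Rh.inv().apply(st["wrist_force"])@v),1) for v in (m,s,[0,1,0])])
E
python3 g.py
```

```text
gap 13.569665364037554 m,s,y 53.92799616795164 -30.276277307222426 113.80059519546876 r 61.84562828749045 q 0.5356285789805597 F m,s,y [1.4, 5.2, 2.8]
```

Emit:
jog_arm:
  commands:
    - {"dx":0,"dy":-0.14,"dz":0.09,"ax":0,"ay":0,"az":0,"gripper":1}
    - {"dx":0,"dy":-0.13,"dz":0.1,"ax":0,"ay":0,"az":0,"gripper":1}
    - {"dx":0,"dy":-0.12,"dz":0.11,"ax":0,"ay":0,"az":0,"gripper":1}
    - {"dx":0,"dy":-0.1,"dz":0.13,"ax":0,"ay":0,"az":0,"gripper":1}
    - {"dx":0,"dy":-0.09,"dz":0.14,"ax":0,"ay":0,"az":0,"gripper":1}
    - {"dx":0,"dy":0,"dz":0,"ax":0,"ay":0,"az":0,"gripper":1}
    - {"dx":0,"dy":0,"dz":0,"ax":0,"ay":0,"az":0,"gripper":1}

```text
clock: 5.82
eef_pos: [553.8, 318.2, 101.3]
eef_rot: [2.655, 0.0, 1.334]
wrist_force: [6.0, 2.9, -2.3]
finger_gap: 13.4
finger_force: 15.0
```

```bash
python3 g.py
```

```text
gap 13.350839472443845 m,s,y 30.08658363717266 -54.48134001464635 113.3401096340027 r 62.23679719224063 q -0.019040116382107675 F m,s,y [-4.4, 3.5, 4.2]
```

Emit:
jog_arm:
  commands:
    - {"dx":0,"dy":0,"dz":0,"ax":0,"ay":0,"az":0,"gripper":0.6}
    - {"dx":0,"dy":0,"dz":0,"ax":0,"ay":0,"az":0,"gripper":0.6}
    - {"dx":0,"dy":0,"dz":0,"ax":0,"ay":0,"az":0,"gripper":0.6}
    - {"dx":0,"dy":0,"dz":-0.5,"ax":0,"ay":0,"az":0,"gripper":0.6}
    - {"dx":0,"dy":0,"dz":-1,"ax":0,"ay":0,"az":0,"gripper":0}
    - {"dx":0,"dy":0,"dz":-1,"ax":0,"ay":0,"az":0,"gripper":0}
    - {"dx":0,"dy":0,"dz":0,"ax":0,"ay":0,"az":0,"gripper":0}

```text
clock: 6.7
eef_pos: [508.1, 330.5, 194.9]
eef_rot: [2.65, -0.005, 1.336]
wrist_force: [-0.6, -0.8, -0.1]
finger_gap: 64.2
finger_force: 0.0
```

Run:
```python
from h import *
from cell import cams
import cv2
c=cams.camera("wrist"); np.savez("wrist2.npz",**c)
im=c["image"][:,:,::-1]
for q in(-.15,0,.15): print([proj(c,H(h,pin(q,y))).round(1).tolist() for y in(125,80)])
u=np.array([proj(c,H(h,pin(0,y))) for y in(125,80)]).mean(0).astype(int); print(u)
x,y=max(u[0]-60,0),max(u[1]-60,0); print(x,y)
cv2.imwrite("pics/w3.png",cv2.resize(im[y:y+120,x:x+150],None,fx=5,fy=5,interpolation=cv2.INTER_CUBIC))
print(H(h,[0,0,0]))
v=np.array([573.5,-203.9,.0113]); plan(np.array([v[0],v[1],200]),down(v[2]))
```

```text
[[315.1, 191.4], [315.2, 234.9]]
[[319.2, 193.2], [319.1, 237.8]]
[[324.8, 194.9], [324.5, 240.7]]
[319 215]
259 155
[582.3 194.5   0. ]
turn rows-total [ 2.79  0.33 -1.39] shift total (of 40mm) [-13.36   1.48   0.09] gap 67.9 t 6.75
```

View pics/w3.png

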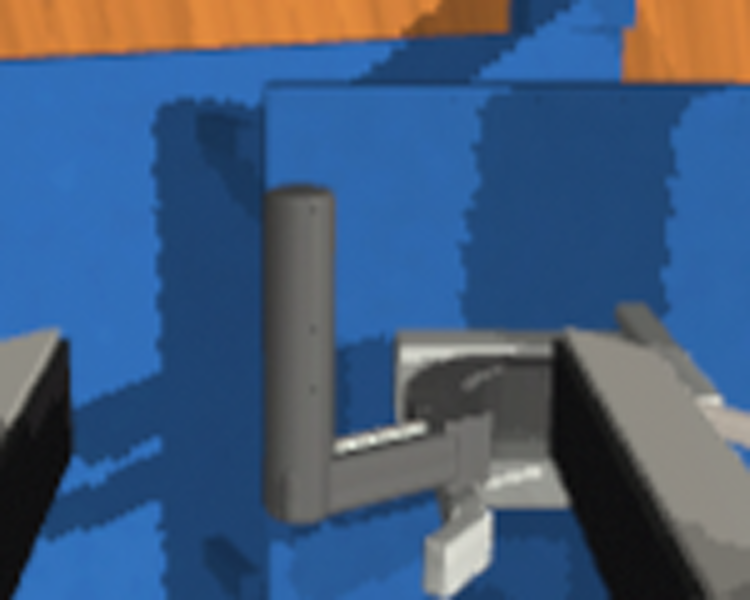

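The pin sits at column 318.8 against 319.2 predicted, so the collar is at about 0 rad. Now over to the bar.

Emit:
jog_arm:
  commands:
    - {"dx":0,"dy":0,"dz":0,"ax":0.93,"ay":0.11,"az":-0.46,"gripper":0}
    - {"dx":0,"dy":0,"dz":0,"ax":0.93,"ay":0.11,"az":-0.46,"gripper":0}
    - {"dx":0,"dy":0,"dz":0,"ax":0.93,"ay":0.11,"az":-0.46,"gripper":0}
    - {"dx":0,"dy":0,"dz":-0.83,"ax":0,"ay":0,"az":0,"gripper":0}
    - {"dx":0,"dy":0,"dz":-0.83,"ax":0,"ay":0,"az":0,"gripper":0}
    - {"dx":-1,"dy":0,"dz":0,"ax":0,"ay":0,"az":0,"gripper":0}
    - {"dx":-1,"dy":0,"dz":0,"ax":0,"ay":0,"az":0,"gripper":0}
    - {"dx":-1,"dy":0,"dz":0,"ax":0,"ay":0,"az":0,"gripper":0}
    - {"dx":-1,"dy":0,"dz":0,"ax":0,"ay":0,"az":0,"gripper":0}

```text
clock: 7.88
eef_pos: [509.6, 167.8, 256.6]
eef_rot: [-3.138, 0.002, 1.579]
wrist_force: [0.9, 0.3, 0.9]
finger_gap: 94.0
finger_force: 0.0
```

Emit:
jog_arm:
  commands:
    - {"dx":-1,"dy":0,"dz":0,"ax":0,"ay":0,"az":0,"gripper":0}
    - {"dx":-1,"dy":0,"dz":0,"ax":0,"ay":0,"az":0,"gripper":0}
    - {"dx":-1,"dy":0,"dz":0,"ax":0,"ay":0,"az":0,"gripper":0}
    - {"dx":-1,"dy":0,"dz":0,"ax":0,"ay":0,"az":0,"gripper":0}
    - {"dx":-1,"dy":0,"dz":0,"ax":0,"ay":0,"az":0,"gripper":0}
    - {"dx":-1,"dy":0,"dz":0,"ax":0,"ay":0,"az":0,"gripper":0}
    - {"dx":-1,"dy":0,"dz":0,"ax":0,"ay":0,"az":0,"gripper":0}
    - {"dx":-1,"dy":0.5,"dz":0,"ax":0,"ay":0,"az":0,"gripper":0}
    - {"dx":-1,"dy":0.5,"dz":0,"ax":0,"ay":0,"az":0,"gripper":0}
    - {"dx":-0.36,"dy":0.48,"dz":0,"ax":0,"ay":0,"az":0,"gripper":0}

```text
clock: 9.12
eef_pos: [572.4, -206.8, 256.7]
eef_rot: [-3.138, 0.001, 1.577]
wrist_force: [0.2, -0.5, -0.8]
finger_gap: 94.2
finger_force: 0.0
```

Run:
```python
from h import *
from cell import cams
import cv2
c=cams.camera("wrist"); np.savez("wrist3.npz",**c)
v=np.array([573.5,-203.9,.0113]); plan(np.array([v[0],v[1],200]),down(v[2]))
print([proj(c,H(v,[0,y,56])).round(1).tolist() for y in(-100,0,100)])
cv2.imwrite("pics/w4.png",c["image"][:,:,::-1])
```

```text
turn rows-total [-0.02  0.01 -0.03] shift total (of 40mm) [ 0.09 -0.    1.68] gap 93.9 t 9.18
[[322.0, 251.0], [321.8, 180.9], [321.5, 101.5]]
```

View pics/w4.png

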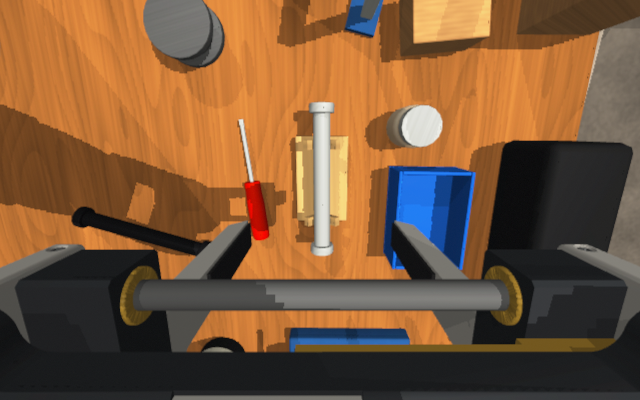

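Bar heads at rows 102 and 253, column 321, matching the prediction of (321.5,101.5) and (322,251). I'll descend and grip at the middle.

Emit:
jog_arm:
  commands:
    - {"dx":0.08,"dy":0,"dz":0.8,"ax":0,"ay":0,"az":0,"gripper":0.2}
    - {"dx":0,"dy":0,"dz":0.9,"ax":0,"ay":0,"az":0,"gripper":0.2}
    - {"dx":0,"dy":0,"dz":0.9,"ax":0,"ay":0,"az":0,"gripper":0.2}
    - {"dx":0,"dy":0,"dz":0.9,"ax":0,"ay":0,"az":0,"gripper":0.2}
    - {"dx":0,"dy":0,"dz":0.9,"ax":0,"ay":0,"az":0,"gripper":0.2}
    - {"dx":0,"dy":0,"dz":0.5,"ax":0,"ay":0,"az":0,"gripper":0.2}
    - {"dx":0,"dy":0,"dz":0.38,"ax":0,"ay":0,"az":0,"gripper":0.2}
    - {"dx":0,"dy":0,"dz":0,"ax":0,"ay":0,"az":0,"gripper":0.5}

```text
clock: 10.18
eef_pos: [571.4, -201.5, 45.7]
eef_rot: [-3.138, 0.001, 1.579]
wrist_force: [0.1, -0.3, 0.1]
finger_gap: 68.2
finger_force: 0.0
```

Emit:
jog_arm:
  commands:
    - {"dx":0,"dy":0,"dz":0,"ax":0,"ay":0,"az":0,"gripper":1}
    - {"dx":0,"dy":0,"dz":0,"ax":0,"ay":0,"az":0,"gripper":1}
    - {"dx":0,"dy":0,"dz":0,"ax":0,"ay":0,"az":0,"gripper":1}
    - {"dx":0,"dy":0,"dz":0,"ax":0,"ay":0,"az":0,"gripper":1}
    - {"dx":0,"dy":0,"dz":0,"ax":0,"ay":0,"az":0,"gripper":1}
    - {"dx":0,"dy":0,"dz":0,"ax":0,"ay":0,"az":0,"gripper":1}
  squeeze: 40

```text
clock: 10.92
eef_pos: [572.3, -201.8, 46.8]
eef_rot: [-3.141, 0.002, 1.579]
wrist_force: [3.8, 0.2, -0.5]
finger_gap: 21.3
finger_force: 40.0
```

Run:
```python
from h import *
v=np.array([573.5,-203.9,.0113]); plan(np.array([v[0],v[1],56]),down(v[2]))
```

```text
turn rows-total [-0.01  0.01 -0.02] shift total (of 40mm) [-0.05  0.03  0.05] gap 21.3 t 10.93
```

Grip holds, with a 21.3 mm gap and 40 N. Lift, then plan to the pre-insert pose.

Emit:
jog_arm:
  commands:
    - {"dx":0,"dy":0,"dz":-0.4,"ax":0,"ay":0,"az":0,"gripper":1}
    - {"dx":0,"dy":0,"dz":-0.8,"ax":0,"ay":0,"az":0,"gripper":1}
    - {"dx":0,"dy":0,"dz":-0.8,"ax":0,"ay":0,"az":0,"gripper":1}
    - {"dx":0,"dy":0,"dz":-0.8,"ax":0,"ay":0,"az":0,"gripper":1}
    - {"dx":0,"dy":0,"dz":-0.8,"ax":0,"ay":0,"az":0,"gripper":1}
    - {"dx":0,"dy":0,"dz":-0.4,"ax":0,"ay":0,"az":0,"gripper":1}
    - {"dx":0,"dy":0,"dz":0,"ax":0,"ay":0,"az":0,"gripper":1}

```text
clock: 11.8
eef_pos: [572.3, -201.5, 207.2]
eef_rot: [-3.141, 0.002, 1.579]
wrist_force: [0.6, 0.4, -5.8]
finger_gap: 20.7
finger_force: 40.0
```

```bash
cat >> h.py <<'E'
boff=np.array([-2,0,1.8])
def planbar(k,dy=0,Rt=None):
    Rt=Rt or toolR(); plan(H(h,seat+k*m+[0,dy,0])-Rt.apply(boff),Rt)
E
python3 -c "
from h import *
planbar(110)"
```

```text
turn rows-total [-2.79 -0.34  1.4 ] shift total (of 40mm) [ 9.73 -3.01 -1.36] gap 20.7 t 11.8
```

Emit:
jog_arm:
  commands:
    - {"dx":0,"dy":0,"dz":0,"ax":-0.7,"ay":-0.09,"az":0.35,"gripper":1}
    - {"dx":0,"dy":0,"dz":0,"ax":-0.7,"ay":-0.08,"az":0.35,"gripper":1}
    - {"dx":0,"dy":0,"dz":0,"ax":-0.7,"ay":-0.09,"az":0.35,"gripper":1}
    - {"dx":0,"dy":0,"dz":0,"ax":-0.7,"ay":-0.08,"az":0.35,"gripper":1}
    - {"dx":0.6,"dy":-0.5,"dz":-0.24,"ax":0,"ay":0,"az":0,"gripper":1}
    - {"dx":0.6,"dy":-0.5,"dz":-0.24,"ax":0,"ay":0,"az":0,"gripper":1}
    - {"dx":0.6,"dy":-0.5,"dz":-0.24,"ax":0,"ay":0,"az":0,"gripper":1}
    - {"dx":0.6,"dy":-0.5,"dz":-0.24,"ax":0,"ay":0,"az":0,"gripper":1}
    - {"dx":0.6,"dy":-0.5,"dz":-0.2,"ax":0,"ay":0,"az":0,"gripper":1}
    - {"dx":0.6,"dy":-0.5,"dz":-0.2,"ax":0,"ay":0,"az":0,"gripper":1}

```text
clock: 13.05
eef_pos: [477.3, -29.4, 196.4]
eef_rot: [2.655, 0.001, 1.33]
wrist_force: [0.8, -0.6, -4.9]
finger_gap: 21.4
finger_force: 40.0
```

Emit:
jog_arm:
  commands:
    - {"dx":0.7,"dy":0,"dz":0,"ax":0,"ay":0,"az":0,"gripper":1}
    - {"dx":0.7,"dy":0,"dz":0,"ax":0,"ay":0,"az":0,"gripper":1}
    - {"dx":0.7,"dy":0,"dz":0,"ax":0,"ay":0,"az":0,"gripper":1}
    - {"dx":0.7,"dy":0,"dz":0,"ax":0,"ay":0,"az":0,"gripper":1}
    - {"dx":0.7,"dy":0,"dz":0,"ax":0,"ay":0,"az":0,"gripper":1}
    - {"dx":0.7,"dy":0,"dz":0,"ax":0,"ay":0,"az":0,"gripper":1}
    - {"dx":0.7,"dy":0,"dz":0,"ax":0,"ay":0,"az":0,"gripper":1}
    - {"dx":0.7,"dy":0,"dz":0,"ax":0,"ay":0,"az":0,"gripper":1}
    - {"dx":0.5,"dy":0,"dz":0,"ax":0,"ay":0,"az":0,"gripper":1}
    - {"dx":0,"dy":0,"dz":0,"ax":0,"ay":0,"az":0,"gripper":1}

```text
clock: 14.3
eef_pos: [536.5, 207.4, 196.9]
eef_rot: [2.654, 0.001, 1.332]
wrist_force: [-0.0, -1.1, -4.6]
finger_gap: 21.2
finger_force: 40.0
```

Run:
```python
from h import *
from cell import cams
import cv2
planbar(110)
ims=[]
for n,f,crop in(("side",4,(280,95,105,150)),("wrist",4,(240,80,95,150))):
    c=cams.camera(n); x,y,w,hh=crop
    np.savez(n+"4.npz",**c)
    if n=="wrist": print([proj(c,H(h,seat+110*m+[0,q,0])).round(1).tolist() for q in(-100,100)], [proj(c,H(h,seat+16*m+[0,q,0])).round(1).tolist() for q in(-62,46,65)])
    else: print([proj(c,H(h,seat+110*m+[0,q,0])).round(1).tolist() for q in(-100,100)])
    ims.append(cv2.resize(c["image"][y:y+hh,x:x+w,::-1],None,fx=f,fy=f,interpolation=cv2.INTER_CUBIC))
cv2.imwrite("pics/s5.png",np.hstack(ims))
```

```text
turn rows-total [-0.    0.    0.01] shift total (of 40mm) [ 0.01  0.03 -0.04] gap 21.2 t 14.3
[[305.3, 160.1], [313.9, 123.2]]
[[321.9, 383.5], [323.1, 67.9]] [[321.7, 268.2], [322.1, 156.7], [322.1, 134.8]]
```

View pics/s5.png

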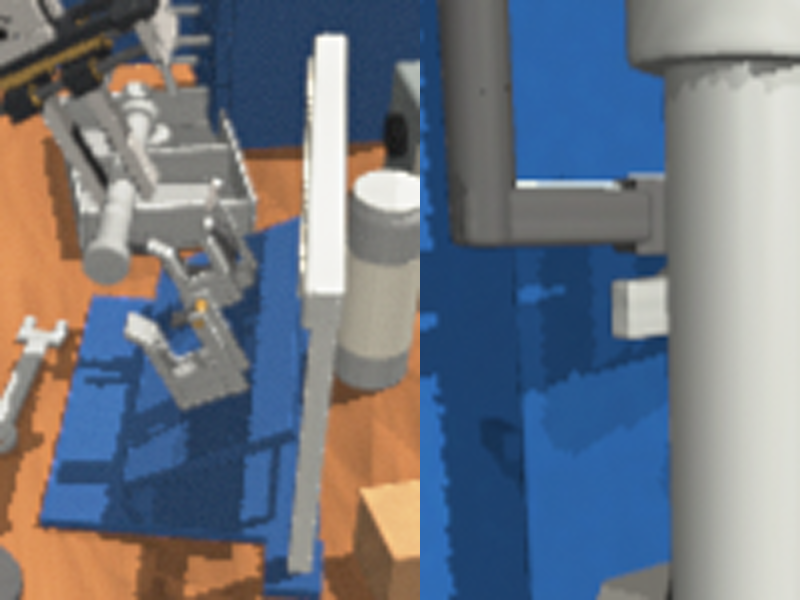

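The bar's near end sits at (306.1,160.4) in the side view against (305.3,160.1) predicted, so it is lined up. Descending along -m.

Emit:
jog_arm:
  commands:
    - {"dx":0,"dy":0.02,"dz":0.4,"ax":0,"ay":0,"az":0,"gripper":1}
    - {"dx":0,"dy":0,"dz":0.4,"ax":0,"ay":0,"az":0,"gripper":1}
    - {"dx":0,"dy":0,"dz":0.4,"ax":0,"ay":0,"az":0,"gripper":1}
    - {"dx":0,"dy":0,"dz":0.4,"ax":0,"ay":0,"az":0,"gripper":1}
    - {"dx":0,"dy":0,"dz":0.2,"ax":0,"ay":0,"az":0,"gripper":1}
    - {"dx":0,"dy":0,"dz":0.2,"ax":0,"ay":0,"az":0,"gripper":1}

```text
clock: 15.15
eef_pos: [574.3, 197.5, 127.5]
eef_rot: [2.652, 0.0, 1.331]
wrist_force: [-1.5, -0.5, -2.0]
finger_gap: 20.8
finger_force: 40.0
```

Emit:
jog_arm:
  commands:
    - {"dx":0,"dy":0,"dz":0.15,"ax":0,"ay":0,"az":0,"gripper":1}
    - {"dx":0,"dy":0,"dz":0.15,"ax":0,"ay":0,"az":0,"gripper":1}
    - {"dx":0,"dy":0,"dz":0.1,"ax":0,"ay":0,"az":0,"gripper":1}
    - {"dx":0,"dy":0,"dz":0,"ax":0,"ay":0,"az":0,"gripper":1}

```text
clock: 15.65
eef_pos: [580.9, 195.8, 113.0]
eef_rot: [2.653, 0.001, 1.33]
wrist_force: [-5.1, 1.7, -8.4]
finger_gap: 21.1
finger_force: 40.1
```

```bash
python3 g.py; python3 -c "
from h import *
planbar(0)"
```

```text
gap 21.058400300319153 m,s,y 14.402889770673745 -0.12145319015138742 0.8784499821942259 r 14.403401842050243 q 1.0387651939792117 F m,s,y [-4.9, -8.6, 0.4]
turn rows-total [-0.  0.  0.] shift total (of 40mm) [0.03 0.   0.32] gap 21.1 t 15.65
```

Emit:
jog_arm:
  commands:
    - {"dx":0.03,"dy":0,"dz":0.1,"ax":0,"ay":0,"az":0,"gripper":1}
    - {"dx":0,"dy":0,"dz":0.1,"ax":0,"ay":0,"az":0,"gripper":1}
    - {"dx":0,"dy":0,"dz":0.1,"ax":0,"ay":0,"az":0,"gripper":1}
    - {"dx":0,"dy":0,"dz":0.04,"ax":0,"ay":0,"az":0,"gripper":1}
    - {"dx":0,"dy":0,"dz":0,"ax":0,"ay":0,"az":0,"gripper":1}

```text
clock: 16.27
eef_pos: [587.4, 195.7, 103.1]
eef_rot: [2.651, 0.0, 1.331]
wrist_force: [-22.7, 0.3, 15.3]
finger_gap: 21.1
finger_force: 40.0
```

```bash
python3 g.py; python3 -c "
from h import *
planbar(0)"
```

```text
gap 21.069343697823584 m,s,y 2.723221081711373 0.9142289462434606 2.420797053687212 r 2.8725855298018 q 1.3710909895920398 F m,s,y [23.9, -12.4, -5.2]
turn rows-total [0.01 0.   0.  ] shift total (of 40mm) [-0.01 -0.02  0.02] gap 21.1 t 16.27
```

The force along m has risen to 24 N, so the bar is on the bottom. Release and back out.

Emit:
jog_arm:
  commands:
    - {"dx":0,"dy":0,"dz":0,"ax":0,"ay":0,"az":0,"gripper":0.5}
    - {"dx":0,"dy":0,"dz":0,"ax":0,"ay":0,"az":0,"gripper":0.5}
    - {"dx":0,"dy":0,"dz":0,"ax":0,"ay":0,"az":0,"gripper":0.5}
    - {"dx":0,"dy":0,"dz":-0.3,"ax":0,"ay":0,"az":0,"gripper":0.5}
    - {"dx":0,"dy":0,"dz":-0.8,"ax":0,"ay":0,"az":0,"gripper":0.5}
    - {"dx":0,"dy":0,"dz":-0.9,"ax":0,"ay":0,"az":0,"gripper":0.5}
    - {"dx":0,"dy":0,"dz":-0.9,"ax":0,"ay":0,"az":0,"gripper":0.5}
    - {"dx":0,"dy":0,"dz":0,"ax":0,"ay":0,"az":0,"gripper":0.5}

```text
clock: 17.27
eef_pos: [534.9, 209.2, 207.5]
eef_rot: [2.648, -0.003, 1.332]
wrist_force: [-0.1, -0.0, -0.5]
finger_gap: 47.1
finger_force: 0.0
```

Run:
```python
from h import *
from cell import cams
import cv2
plan(H(h,pin(0)+80*m),toolR())
c=cams.camera("side"); w=cams.camera("wrist")
print([proj(c,H(h,seat+[0,q,0])).round(1).tolist() for q in(-100,100)],[proj(w,H(h,seat+[0,q,0])).round(1).tolist() for q in(-100,-62,100)])
a=cv2.resize(c["image"][95:215,290:370,::-1],None,fx=5,fy=5,interpolation=cv2.INTER_CUBIC)
b=cv2.resize(w["image"][100:300,255:390,::-1],None,fx=2.9,fy=3,interpolation=cv2.INTER_CUBIC)
cv2.imwrite("pics/s6.png",np.hstack([a,b]))
```

```text
turn rows-total [ 0.03 -0.02 -0.  ] shift total (of 40mm) [ 2.72 -1.39  0.23] gap 47.1 t 17.27
[[324.4, 190.8], [330.0, 151.7]] [[319.3, 291.3], [319.3, 259.1], [319.2, 98.1]]
```

View pics/s6.png

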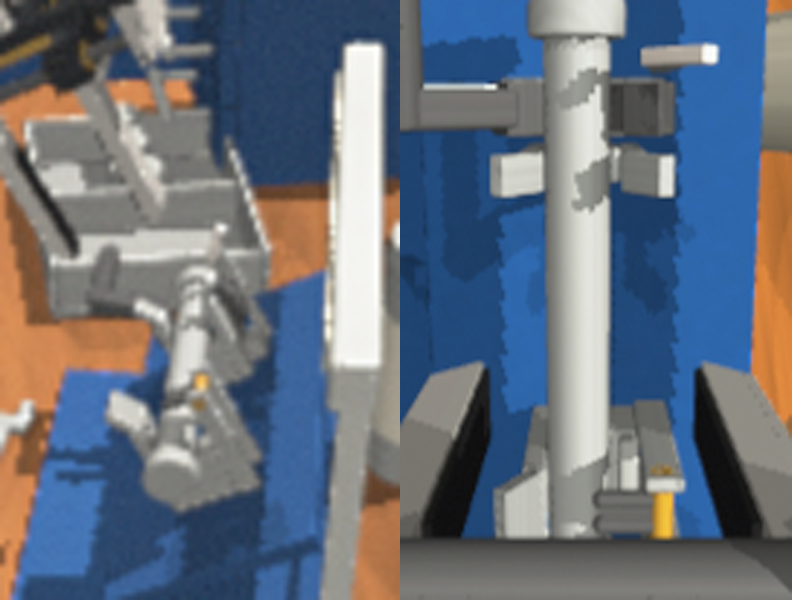

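The bar end is at (325,190) in the side view against (324.4,190.8) predicted. The wrist view shows the jaw finger lying across above the bar with its tip near s = 3 mm, so it is closed. Now I'll go back to the pin.

Emit:
jog_arm:
  commands:
    - {"dx":0.9,"dy":-0.46,"dz":0,"ax":0.03,"ay":-0.02,"az":0,"gripper":0.58}
    - {"dx":0.9,"dy":-0.46,"dz":0,"ax":0,"ay":0,"az":0,"gripper":0.58}
    - {"dx":0.95,"dy":-0.47,"dz":0,"ax":0,"ay":0,"az":0,"gripper":0.58}
    - {"dx":0,"dy":0,"dz":0.23,"ax":0,"ay":0,"az":0,"gripper":0.58}
    - {"dx":0,"dy":0,"dz":0.5,"ax":0,"ay":0,"az":0,"gripper":0.58}
    - {"dx":0,"dy":0,"dz":0,"ax":0,"ay":0,"az":0,"gripper":0.58}

```text
clock: 18.12
eef_pos: [526.9, 321.8, 149.8]
eef_rot: [2.659, 0.006, 1.327]
wrist_force: [-0.1, -0.0, 0.3]
finger_gap: 39.3
finger_force: 0.0
```

```bash
python3 -c "
from h import *
plan(H(h,pin(0,114)),toolR())"
```

```text
turn rows-total [-0.03  0.04 -0.  ] shift total (of 40mm) [0.09 0.05 1.36] gap 39.3 t 18.12
```

Emit:
jog_arm:
  commands:
    - {"dx":0.09,"dy":0.05,"dz":0.36,"ax":-0.03,"ay":0.04,"az":0,"gripper":0.58}
    - {"dx":0,"dy":0,"dz":0.5,"ax":0,"ay":0,"az":0,"gripper":0.58}
    - {"dx":0,"dy":0,"dz":0.5,"ax":0,"ay":0,"az":0,"gripper":0.58}
    - {"dx":0,"dy":0,"dz":0,"ax":0,"ay":0,"az":0,"gripper":0.7}
    - {"dx":0,"dy":0,"dz":0,"ax":0,"ay":0,"az":0,"gripper":1}
    - {"dx":0,"dy":0,"dz":0,"ax":0,"ay":0,"az":0,"gripper":1}
    - {"dx":0,"dy":0,"dz":0,"ax":0,"ay":0,"az":0,"gripper":1}
    - {"dx":0,"dy":0,"dz":0,"ax":0,"ay":0,"az":0,"gripper":1}
  squeeze: 15

```text
clock: 19.12
eef_pos: [552.9, 321.2, 104.8]
eef_rot: [2.653, -0.003, 1.333]
wrist_force: [-7.7, 2.3, -1.6]
finger_gap: 13.6
finger_force: 15.0
```

```bash
python3 g.py
python3 - <<'E'
from h import *
Q=np.linspace(-.02,1.75,19); P=[pin(q) for q in Q]
print([(round((b-a)@s/40,2),round(-(b-a)@m/40,2)) for a,b in zip(P,P[1:])])
E
```

```text
gap 13.590487256677088 m,s,y 33.931040649692854 -54.299855854203805 115.97870962036374 r 64.02960147742932 q 0.034916186245194325 F m,s,y [2.4, -7.8, 0.4]
[(np.float64(0.08), np.float64(-0.13)), (np.float64(0.09), np.float64(-0.12)), (np.float64(0.1), np.float64(-0.11)), (np.float64(0.11), np.float64(-0.1)), (np.float64(0.12), np.float64(-0.09)), (np.float64(0.13), np.float64(-0.08)), (np.float64(0.14), np.float64(-0.06)), (np.float64(0.14), np.float64(-0.05)), (np.float64(0.15), np.float64(-0.03)), (np.float64(0.15), np.float64(-0.02)), (np.float64(0.15), np.float64(-0.01)), (np.float64(0.15), np.float64(0.01)), (np.float64(0.15), np.float64(0.02)), (np.float64(0.15), np.float64(0.04)), (np.float64(0.14), np.float64(0.05)), (np.float64(0.14), np.float64(0.07)), (np.float64(0.13), np.float64(0.08)), (np.float64(0.12), np.float64(0.09))]
```

Emit:
jog_arm:
  commands:
    - {"dx":0,"dy":0.08,"dz":-0.12,"ax":0,"ay":0,"az":0,"gripper":1}
    - {"dx":0,"dy":0.09,"dz":-0.12,"ax":0,"ay":0,"az":0,"gripper":1}
    - {"dx":0,"dy":0.1,"dz":-0.11,"ax":0,"ay":0,"az":0,"gripper":1}
    - {"dx":0,"dy":0.11,"dz":-0.1,"ax":0,"ay":0,"az":0,"gripper":1}
    - {"dx":0,"dy":0.12,"dz":-0.09,"ax":0,"ay":0,"az":0,"gripper":1}
    - {"dx":0,"dy":0.13,"dz":-0.08,"ax":0,"ay":0,"az":0,"gripper":1}
    - {"dx":0,"dy":0.14,"dz":-0.06,"ax":0,"ay":0,"az":0,"gripper":1}
    - {"dx":0,"dy":0.14,"dz":-0.05,"ax":0,"ay":0,"az":0,"gripper":1}
    - {"dx":0,"dy":0.15,"dz":-0.03,"ax":0,"ay":0,"az":0,"gripper":1}
    - {"dx":0,"dy":0.15,"dz":-0.02,"ax":0,"ay":0,"az":0,"gripper":1}

```text
clock: 20.38
eef_pos: [580.3, 314.4, 155.6]
eef_rot: [2.653, -0.003, 1.333]
wrist_force: [-7.6, 2.1, 2.2]
finger_gap: 13.3
finger_force: 15.0
```

```bash
python3 g.py
```

```text
gap 13.331080467612042 m,s,y 65.53963769801649 -5.494168795645072 115.92712194981416 r 65.76952181932224 q 0.9635633866134136 F m,s,y [5.7, -5.9, 0.2]
```

Emit:
jog_arm:
  commands:
    - {"dx":0,"dy":0.15,"dz":-0.01,"ax":0,"ay":0,"az":0,"gripper":1}
    - {"dx":0,"dy":0.15,"dz":0.01,"ax":0,"ay":0,"az":0,"gripper":1}
    - {"dx":0,"dy":0.15,"dz":0.02,"ax":0,"ay":0,"az":0,"gripper":1}
    - {"dx":0,"dy":0.15,"dz":0.04,"ax":0,"ay":0,"az":0,"gripper":1}
    - {"dx":0,"dy":0.14,"dz":0.05,"ax":0,"ay":0,"az":0,"gripper":1}
    - {"dx":0,"dy":0.14,"dz":0.07,"ax":0,"ay":0,"az":0,"gripper":1}
    - {"dx":0,"dy":0.13,"dz":0.08,"ax":0,"ay":0,"az":0,"gripper":1}
    - {"dx":0,"dy":0.12,"dz":0.09,"ax":0,"ay":0,"az":0,"gripper":1}
    - {"dx":0,"dy":0,"dz":0,"ax":0,"ay":0,"az":0,"gripper":1}
    - {"dx":0,"dy":0,"dz":0,"ax":0,"ay":0,"az":0,"gripper":1}

```text
clock: 21.62
eef_pos: [626.2, 303.0, 164.3]
eef_rot: [2.652, -0.003, 1.333]
wrist_force: [0.6, 0.2, -2.3]
finger_gap: 13.3
finger_force: 15.0
```

```bash
python3 g.py
```

```text
gap 13.330243878170172 m,s,y 51.05286677091368 40.28395866829981 115.83448951506197 r 65.0322422458118 q 1.71523428884043 F m,s,y [-2.3, -0.6, 0.3]
```

Emit:
jog_arm:
  commands:
    - {"dx":0,"dy":0,"dz":0,"ax":0,"ay":0,"az":0,"gripper":0.65}
    - {"dx":0,"dy":0,"dz":0,"ax":0,"ay":0,"az":0,"gripper":0.65}
    - {"dx":0,"dy":0,"dz":0,"ax":0,"ay":0,"az":0,"gripper":0.65}
    - {"dx":0,"dy":0,"dz":-0.4,"ax":0,"ay":0,"az":0,"gripper":0.65}
    - {"dx":0,"dy":0,"dz":-0.8,"ax":0,"ay":0,"az":0,"gripper":0.65}
    - {"dx":0,"dy":0,"dz":-0.8,"ax":0,"ay":0,"az":0,"gripper":0.65}
    - {"dx":0,"dy":-0.5,"dz":-0.4,"ax":0,"ay":0,"az":0,"gripper":0.65}
    - {"dx":0,"dy":0,"dz":0,"ax":0,"ay":0,"az":0,"gripper":0.65}

```text
clock: 22.62
eef_pos: [564.3, 318.3, 241.3]
eef_rot: [2.651, -0.004, 1.334]
wrist_force: [-0.2, -0.3, 0.6]
finger_gap: 33.0
finger_force: 0.0
```

Run:
```python
from h import *
from cell import cams,manip
c=cams.camera("wrist"); im=c["image"].astype(int)
for q in(1.63,1.75,1.87): print(q,[proj(c,H(h,pin(q,y))).round(1).tolist() for y in(120,105,90)])
for y in(120,105,90):
    u=proj(c,H(h,pin(1.75,y))).round().astype(int); row=im[u[1]]; x=np.arange(u[0]-30,u[0]+31)
    print(u,"".join("B" if row[i,2]>row[i,0]+25 else "." if np.ptp(row[i])<25 else "w" for i in x))
b=im
for y in(-20,0,20):
    u=proj(c,H(h,seat+[0,y,0])).round().astype(int); x=np.arange(u[0]-25,u[0]+26)
    print(u,"".join("B" if b[u[1],i,2]>b[u[1],i,0]+25 else "." if np.ptp(b[u[1],i])<25 else "w" for i in x))
s_=manip.read_state();print(s_["wrist_force"],s_["clock"])
```

```text
1.63 [[335.5, 201.4], [335.3, 216.9], [335.1, 231.9]]
1.75 [[341.5, 200.3], [341.2, 215.5], [341.0, 230.4]]
1.87 [[346.7, 199.1], [346.4, 214.1], [346.0, 228.6]]
[342 200] BBBBBBBBBBBBBBBBBBBBBBBB.............BBBBBBBB..wwwww.wwwwwww.
[341 216] ...BBBBBBBBB......BBBBBB..............BBBBBBBB...............
[341 230] ....................BBBB.................................wwww
[304 303] ...................................................
[304 288] ...................................................
[303 273] .............B...................BBBBBBBBBBBBBBBBBB
[0.21554268 0.43203807 0.22647736] 22.675
```

The pin centre is at column 342, against 341.5 predicted for 1.75 rad, so the collar is at about 1.76. The bar still lies home, so I'm handing in.

```bash
python3 -c "
from cell import job
print(job.sign_off())"
```

```text
the job is handed in; nothing more can be done
None
```

I put the bar home in the clip and saddle with the jaw closed over it, turned the collar to about 1.76 rad (mark 1.75), and signed off at about 23 s. The sign-off gave no verdict, and these figures are my own camera and arm readings.

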